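# Push the onion crate up the ramp and behind its lip

## Robot

A 7-joint arm with a two-finger parallel gripper is mounted at the origin on the work surface. World frame = base frame: x ahead of the robot, y to its left, z up, the work surface at z = 0. Lengths are in m, angles in rad, forces in N, time in s.
With the tool pointing down it reaches from about 0.425 to 0.8 m from the base axis. Payload 8.3 kg.
Tool frame: the origin (TCP) lies at the centre of the arm's flange, where the gripper is bolted on; the fingertips stand 173 mm ahead of it and the grasp point (between the pads) lies 155 mm ahead of it (tip_reach is the z of the fingertips in the tool frame, in m); z points along the fingers, y is the direction in which the jaws open and shut (so a half turn about z gives the same grasp; the last joint's range is limited). The gripper opens to 85 mm and grips with 20 to 120 N. Pads are 22 mm wide; open, the fingers measure 114 mm over their backs; the gripper's body (76 mm by 85 mm) begins 54 mm behind the grasp point. The pads swing forward as they close: fully open they stand 13 mm farther back than shut.
Start: joints at [1.118, 0.383, 0.016, 1.37, -0.006, 1.388, -0.046], TCP at [0.238, -0.578, 0.405] pointing down, gripper open.
Joint ranges: [-2.95, 2.95], [-0.25, 2.06], [-1.52, 1.56], [0.18, 2.33], [-1.44, 4.58], [0.02, 2.06], [-3.01, 3.01]. Speed limits (rad/s): [2.39, 2.39, 3.01, 3.01, 3.14, 3.14, 3.14].

## Interface

Orientations are given as a unit quaternion [x, y, z, w].
In Python, from station import move_ptp, servo_line, movej, move_gripper, wait, ik, sense, camera, IKError, close_job, outline_of, tip_reach gives the robot as it stands. The module is installed in compiled form; this text tells all that it offers. Calls block until the motion is done:
- move_ptp(position, orientation): joint-space move of the TCP to a pose.
- servo_line(position, frame=None, vel=0.15): straight line of the TCP; frame=None keeps the orientation; vel is the mean speed in m/s.
- movej(angles): joint-space move.
- move_gripper(opening): opening from 0.0 (shut) to 1.0 (fully open); the grip force is fixed at half the most; returns when the fingers have stopped.
- wait(seconds).
- ik(position, orientation): joint angles nearest the present ones, or None.
- sense(): the state.
- camera(name): name is "scene" or "top" or "wrist"; returns a dict with "frame" (400x640x3 uint8, red, green, blue), "K" (3x3 intrinsics, pixels), "eye" and "rotation" of the camera in the world; the wrist camera has in their place "tool_from_camera" (4x4, takes a point from camera to tool coordinates, whose origin is the TCP and whose axes are the flange's). Camera axes: x right, y down, z forward; pixel columns grow to the right and rows downward; lengths in m; the calibration is good to about 2 mm. A picture is of the moment at which its call begins: read the wrist's pose just before it. There is no depth.
A pose or a line that the arm cannot do raises IKError and nothing moves.
- close_job(): hands the job in, once; it reports no verdict.
Trained networks look in a picture, given as the dict that the camera call returned (one of the last four; its "shot" number tells which), for a name from the list of things; names that differ only in an ending like _2 or _b are one class to them, and where a whole thing is asked for, a point or a joint stands for the part that bears it (a point fixed in the world has none). Each returns a list of dicts, best first, with "conf" (0 to 1); they miss things now and then, are a little off and sometimes report something else, mostly with a low value. They report only what shows in the picture. A call takes as long as a camera call. They do not tell look-alikes from the thing itself.
- outline_of(picture, query): "pixels" (400x640 bool, what is visible of it) and "location" ([column, row] in pixels, amid what is visible of it).
The state is a dict: "clock": time; "joints": joint angles; "qd": joint speeds; "tau": joint torques, N m; "tcp_pos": TCP position; "eef_rot": TCP orientation; "wrist_force": force on the tool from outside, world axes, zero at the start; "ft_torque": the same for the moment, N m; "finger_gap": opening from 0.0 (shut) to 1.0 (fully open).
Only numpy, scipy, OpenCV 4.12 (cv2) and the standard library are available. Lean on these libraries where they do the work, as an engineer would, in place of code of your own. Each camera call takes 0.05 s, during which the arm holds its last target.

## Task

Push the small crate of onions across the table and up the ramp of the loading stand until its back edge drops behind the red lip, then slide it on against the sprung buffer of the end stop and press it there for about a second with about 10 N. Push with the fingers, do not lift the crate over, and never shove the crate with more than 25 N. Then let go of the crate and leave it level behind the lip; do not disturb the bowl, the jar and the onion beside the stand.

Things in the scene. Friction and masses are not known exactly. Their poses are not given: they have to be found in the camera images.
- crate_center (a point): Centre of the loose plywood crate of onions, 140 mm long (x), 110 mm wide (y), 70 mm tall, about 0.45 to 0.8 kg; the point lies half-way up (35 mm above its underside). The crate's +x axis is its front, which starts facing roughly towards the ramp; its flat back wall is 70 mm behind the point. Onions inside stay below the rim.
- crate: The same crate, origin at the centre of its underside, same axes.
- stand: Fixed loading stand. Origin on the table at the middle of the ramp's foot; +x points up the ramp, +y left of that, z up (the mm of all stand entries are in this frame). Aluminium ramp from x = 0, z = 0 to x = 110, z = 26 (13 degrees). Side rails leave a channel 122 wide (6 beside the crate a side), 19 tall over the ramp; at the foot flared guides 24 tall widen to about 190 at x = -60.
- lip (a point): Middle of the top of the red lip at the ramp's head: x = 110 to 116, point at x = 113, z = 26. Pushed on, the crate (tilted 13 degrees on the ramp) tips nose-down over the lip as its middle passes it, its back end jumping to about 36 above the table, and drops level once its back edge has passed the lip. Sliding it takes about 2 to 6 N on the level, 5 to 12 N on the ramp if the fingers rise with it.
- deck (a point): Point on the level deck behind the lip, at x = 186, y = 0, z = 16. The deck runs from x = 116 to 320, 10 below the lip's top, with rails up to z = 42. The crate when level behind the lip has its centre 35 above this, at x of 186 or more, and slides 6 to 26 on before it meets the buffer.
- hoop (a point): Middle of the steel bar (8 thick) of a hoop over the deck, x = 225, z = 115; the crate passes beneath and so cannot be put in from above. Beyond it a grey end stop carries a black sprung rubber buffer, 90 wide, z = 19 to 47. Its face is anywhere from x = 262 to 282, not reported: feel for it. It gives 3 N per mm from first touch and strikes hard after 8 mm.
- bowl: White bowl, 90 mm wide, 50 mm tall, standing on the -y side of the stand; origin under its centre. Leave alone.
- jar: Small glass jar with red cap, 52 mm wide, 75 mm tall, on the -y side, beside the deck of the stand; origin under its centre. Leave alone.
- onion_a: Loose pale green onion, 62 mm wide, about 70 mm tall, on the -y side of the stand; origin at its underside. Leave alone.
Things that resemble listed ones, but are neither listed nor needed, are in the scene too. Of the things that look like the crate, the middle-sized one is meant.

How it is judged:
On the way, in this order (a step that is already met when the one before it is completed fails the run):
1. the crate is on the ramp between the rails, its front raised (angle between crate_center's own z axis and vertical above 0.15 rad and x of crate_center in the frame of stand between 0.02 and 0.13 m and y of crate_center in the frame of stand between -0.015 and 0.015 m), for 0.1 s.
2. the crate, level behind the lip, is pressed against the buffer by the fingers with more than 7 N for 0.4 s (x of crate_center in the frame of stand between 0.182 and 0.226 m and z of crate_center in the frame of stand between 0.046 and 0.0545 m and angle between crate_center's own z axis and vertical below 0.04 rad and contact force between the fingers and crate above 7 N and linear speed of crate below 0.02 m/s), for 0.4 s.
At the end, for the whole second after the job is handed in: The crate stands on the deck behind the lip and before the end stop: level within 0.04 rad, its centre 46 to 54.5 mm high and 182 to 226 mm up from the ramp's foot, at rest and released (x of crate_center in the frame of stand between 0.182 and 0.226 m and z of crate_center in the frame of stand between 0.046 and 0.0545 m and angle between crate_center's own z axis and vertical below 0.04 rad and linear speed of crate below 0.01 m/s and contact force between the fingers and crate below 0.1 N); the robot touches nothing.
It fails at once if the fingers push the crate with more than 25 N (contact force between the fingers and crate above 25 N).
It fails at once if the crate is lifted clear, its centre more than 90 mm above the table (z of crate_center in the frame of stand above 0.09 m).
It fails at once if the bowl beside the stand is moved more than 20 mm (distance of bowl from where it was at the start of the episode above 0.02 m).
It fails at once if the jar beside the stand is moved more than 20 mm (distance of jar from where it was at the start of the episode above 0.02 m).
It fails at once if the onion beside the stand is moved more than 20 mm (distance of onion_a from where it was at the start of the episode above 0.02 m).
It also fails if it takes over 72 s, if anything falls off the work surface, if the arm or the gripper's body presses on something with over 40 N, if the wrist force passes 120 N, or if a joint passes its speed limit or range.

## Working session

There is one attempt and no reset: what is moved stays moved. The work goes in short steps, each a Python script; the robot and the scene stay as the last script left them, time stands still between calls to the robot, and variables do not carry over. Pictures are saved under pics/ and viewed, and the job is handed in when it is done.

```bash
mkdir -p pics; ls; python3 - <<'E'
from station import *
import cv2,numpy as np
s=sense(); print(s)
for n in ["scene","top"]:
    c=camera(n); cv2.imwrite(f"pics/{n}0.png",c["frame"][:,:,::-1])
    print(n,c["K"],c["eye"],c["rotation"],c["shot"])
    for q in ["crate","stand","bowl","jar","onion_a"]:
        for d in outline_of(c,q): print(q,d["conf"],d["location"],d["pixels"].sum())
print(tip_reach, sense()["clock"])
E
```

```text
pics
{'clock': 0.0, 'joints': array([ 1.11811579,  0.38424811,  0.01640614,  1.37118156, -0.006292  ,
        1.38818671, -0.04651422]), 'qd': array([-0.00102807,  0.00049621, -0.00138228,  0.00063734,  0.00171227,
       -0.00089825, -0.00088547]), 'tau': array([ 4.60673198e-05, -6.27600217e+01,  8.44370127e-01, -3.71828198e+01,
        1.67243346e-02,  1.40861244e-02,  2.05494723e-05]), 'tcp_pos': array([ 0.23744897, -0.57795653,  0.40366017]), 'eef_rot': array([ 9.81066416e-01,  1.93669081e-01, -2.18756647e-04, -9.62319596e-04]), 'wrist_force': array([-0.45651468, -0.12080676,  0.17798639]), 'ft_torque': array([-0.00026302,  0.01627356,  0.04050215]), 'finger_gap': 0.9971817268556346}
scene [[392.17445749   0.         322.08046176]
 [  0.         392.17445749 206.11247554]
 [  0.           0.           1.        ]] [ 1.33849313 -0.29905195  0.90455152] [ 0.75484709  0.52652621 -0.22732639 -0.31827464] 1
crate 0.97 [280.3, 235.0] 2148
crate 0.87 [261.6, 204.6] 762
crate 0.65 [182.5, 246.5] 3965
stand 0.86 [385.2, 202.0] 3533
bowl 0.57 [391.5, 233.9] 654
jar 0.82 [434.8, 213.5] 414
onion_a 0.84 [355.2, 249.4] 369
onion_a 0.6 [385.0, 197.7] 3592
top [[377.04060023   0.         322.70126714]
 [  0.         377.04060023 195.97630813]
 [  0.           0.           1.        ]] [ 0.43044883 -0.04382135  1.13323637] [ 0.70993558 -0.70082276  0.05151889 -0.04674112] 2
crate 0.9 [367.5, 262.6] 870
crate 0.74 [357.7, 208.4] 2048
crate 0.65 [457.2, 220.7] 3824
stand 0.81 [230.0, 215.8] 4971
bowl 0.61 [254.3, 164.0] 675
jar 0.73 [195.4, 172.1] 368
jar 0.45 [361.6, 207.4] 1976
onion_a 0.74 [296.7, 158.4] 318
onion_a 0.39 [194.4, 173.7] 385
0.1734 0.6
```

View pics/scene0.png

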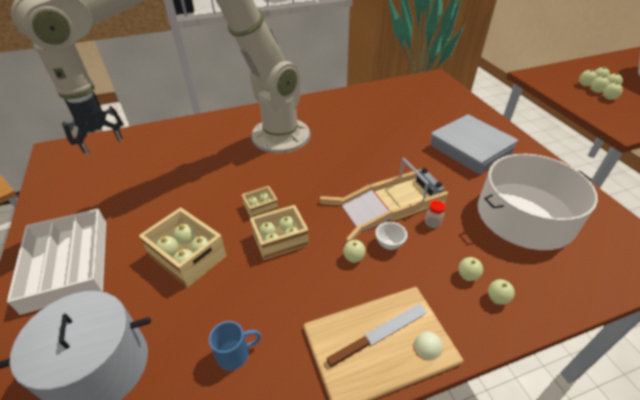

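View pics/top0.png

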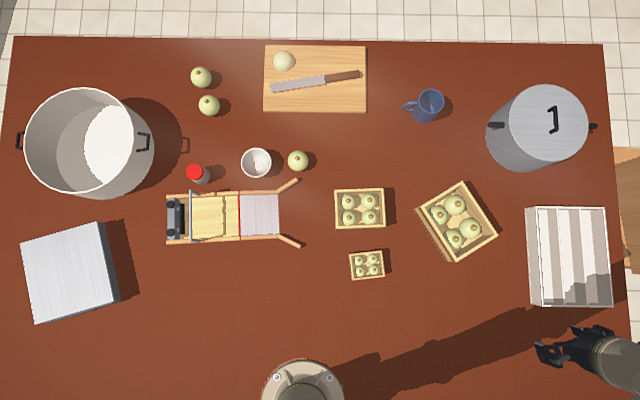

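Three crates appear in the top view: (367,263) small, (359,208) middle-sized, (457,221) large. The middle one at (359,208), in line with the ramp, fits the description. I'll confirm it in an enlarged crop.

```bash
cat > h.py <<'E'
from station import *
import cv2,numpy as np
from scipy.spatial.transform import Rotation as R
def cam(c): return np.array(c["K"]),np.array(c["eye"]),R.from_quat(c["rotation"]).as_matrix()
def px2w(c,uv,z):
    K,e,Rm=cam(c); d=Rm@np.linalg.inv(K)@np.array([uv[0],uv[1],1.]); return e+d*(z-e[2])/d[2]
def w2px(c,p):
    K,e,Rm=cam(c); q=K@(Rm.T@(np.array(p)-e)); return q[:2]/q[2]
E
python3 - <<'E'
from h import *
c=camera("top"); f=c["frame"]
im=cv2.resize(f[150:290,155:405],None,fx=3.2,fy=3.2,interpolation=cv2.INTER_CUBIC)
cv2.imwrite("pics/crop1.png",im[:,:,::-1])
for d in outline_of(c,"crate"):
    m=d["pixels"].astype(np.uint8)
    cn=max(cv2.findContours(m,0,1)[0],key=cv2.contourArea)
    r=cv2.minAreaRect(cn); b=cv2.boxPoints(r); w=np.array([px2w(c,p,0.07)[:2] for p in b])
    print(d["conf"],r,w.round(3).tolist(),np.linalg.norm(w[0]-w[1]),np.linalg.norm(w[1]-w[2]))
d=outline_of(c,"stand")[0]
cv2.imwrite("pics/standmask.png",cv2.resize(d["pixels"][150:290,155:405].astype(np.uint8)*255,None,fx=3.2,fy=3.2))
for q in ["bowl","jar","onion_a"]: d=outline_of(c,q)[0];print(q,px2w(c,d["location"],0.03))
E
```

```text
0.75 ((454.55413818359375, 221.75088500976562), (67.59469604492188, 57.560646057128906), 57.2647705078125) [[0.546, -0.304], [0.638, -0.446], [0.476, -0.543], [0.388, -0.403]] 0.16850109817807984 0.18840857789820248
0.67 ((359.0622863769531, 208.05752563476562), (39.92807388305664, 50.63950729370117), 87.70938873291016) [[0.599, -0.079], [0.607, -0.224], [0.493, -0.227], [0.486, -0.085]] 0.1449209610120279 0.1139391985119795
0.61 ((365.8538818359375, 264.3307800292969), (26.667465209960938, 33.861480712890625), 82.87498474121094) [[0.419, -0.121], [0.432, -0.215], [0.359, -0.223], [0.347, -0.13]] 0.09480688566350418 0.07296447603694482
bowl [0.67797475 0.15446898 0.03      ]
jar [0.64179151 0.33141979 0.03      ]
onion_a [0.69378579 0.03125156 0.03      ]
```

View pics/crop1.png

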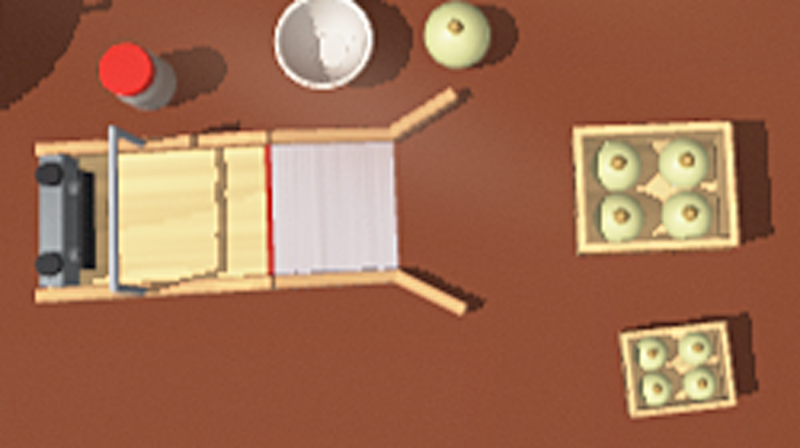

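The middle crate measures 145 x 114 mm at the rim, against 140 x 110 in the description, so it is the one meant. The small one measures 95 x 73 and the large one 188 x 168. Next, the stand pose by fitting its model and overlaying it.

```bash
cat >> h.py <<'E'
def stand_pts(P,pts):
    ox,oy,a=P; pts=np.atleast_2d(np.array(pts,float)); 
    return np.c_[ox+np.cos(a)*pts[:,0]-np.sin(a)*pts[:,1], oy+np.sin(a)*pts[:,0]+np.cos(a)*pts[:,1], pts[:,2]]
E
python3 - <<'E'
from h import *
from scipy.optimize import least_squares
c=camera("top"); s=3.2
def im(u,v): return np.array([u/s+155-.34,v/s+150-.34])
# (stand pt, px)
obs=[((0.,.061,0),im(398,272)),((0,-.061,.019),im(397,140)),((.113,.061,.026),im(271,276)),((.113,-.061,.045),im(269,143))]
hoop=[((.225,-.061,.042),None)]
def res(P):
    return np.concatenate([w2px(c,stand_pts(P,o)[0])-u for o,u in obs])
r=least_squares(res,[.55,.03,1.57]); P=r.x; print(P,r.fun.round(2))
np.save("P.npy",P)
B=cv2.resize(c["frame"][150:290,155:405],None,fx=s,fy=s,interpolation=cv2.INTER_CUBIC)[:,:,::-1].copy()
def line(a,b,col):
    q=[((w2px(c,stand_pts(P,p)[0])+.34-[155,150])*s) for p in (a,b)]
    cv2.line(B,*[tuple(int(round(x)) for x in p) for p in q],col,1,cv2.LINE_AA)
for y in(-.061,.061):
    line((0,y,.019),(.11,y,.045),(255,0,0)); line((.116,y,.042),(.32,y,.042),(255,0,0))
line((0,-.061,0),(0,.061,0),(0,255,0)); line((.11,-.061,.026),(.11,.061,.026),(0,255,0));line((.116,-.061,.026),(.116,.061,.026),(0,255,0))
line((.225,-.061,.119),(.225,.061,.119),(255,255,0))
cv2.imwrite("pics/ov1.png",B)
E
```

```text
[0.53027189 0.0798344  1.61162752] [ 0.4   0.44 -0.48  0.39  0.37 -0.04 -0.29 -0.78]
```

View pics/ov1.png

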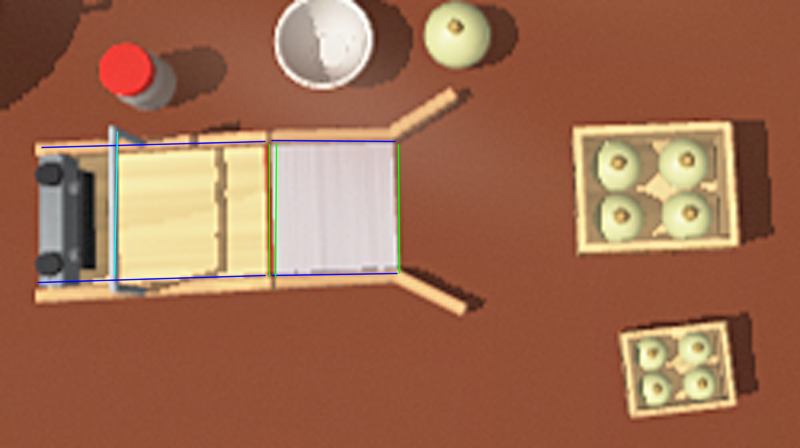

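```bash
python3 - <<'E'
from h import *
c=camera("top"); 
B=cv2.resize(c["frame"][175:260,160:308],None,fx=5.4,fy=5.4,interpolation=cv2.INTER_CUBIC)[:,:,::-1].copy()
cv2.imwrite("pics/z1.png",B)
E
```

```text
(no output)
```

View pics/z1.png

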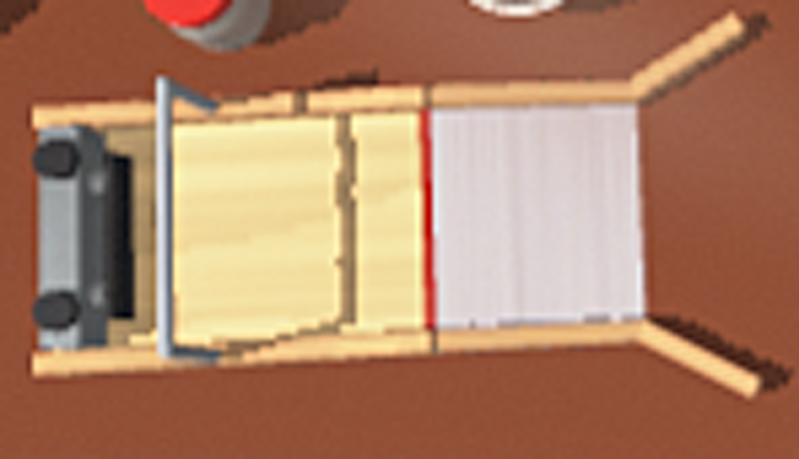

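```bash
python3 - <<'E'
from h import *
from scipy.optimize import least_squares
c=camera("top"); s=5.4
def im(u,v): return np.array([u/s+160-.4,v/s+175-.4])
o=lambda x,sgn,z,u,v,w=1: (x,sgn,z,im(u,v),w)
obs=[o(.32,-1,.042,33,107),o(.116,-1,.043,428,86),o(0,-1,.019,632,82),
     o(.32,1,.042,33,375),o(.116,1,.043,434,350),o(0,1,.019,640,343)]
inn=[((.113,-.061,.045),im(425,110)),((.113,.061,.026),im(431,328)),((0,-.061,.019),im(638,105)),((0,.061,0),im(645,321)),((.225,0,.119),im(164,215)),((.32,-.061,.042),im(33,128)),((.32,.061,.042),im(33,353))]
def res(P):
    r=[w2px(c,stand_pts(P[:3],(x,sg*(.061+P[3]),z))[0])-u for x,sg,z,u,w in obs]
    r+=[w2px(c,stand_pts(P[:3],p)[0])-u for p,u in inn]
    return np.concatenate(r)
r=least_squares(res,[.55,.03,1.57,.01],loss="soft_l1",f_scale=.7); P=r.x; print(P,res(P).reshape(-1,2).round(2).tolist())
np.save("P.npy",P[:3])
# crate
m=[d for d in outline_of(c,"crate") if abs(d["location"][0]-358)<8 and abs(d["location"][1]-208)<12][0]["pixels"]
cn=max(cv2.findContours(m.astype(np.uint8),0,1)[0],key=cv2.contourArea)
def model(Q):
    x,y,a=Q; pts=[]
    for sx in(-1,1):
        for sy in(-1,1):
            for z in(.002,.07): pts.append(w2px(c,[x+np.cos(a)*sx*.07-np.sin(a)*sy*.055,y+np.sin(a)*sx*.07+np.cos(a)*sy*.055,z]))
    return np.array(pts,np.float32)
def mres(Q):
    h=cv2.convexHull(model(Q)); return [cv2.pointPolygonTest(h,(float(p[0][0]),float(p[0][1])),True) for p in cn]
best=least_squares(mres,[.545,-.155,1.57],loss="soft_l1",diff_step=1e-3); Q=best.x
print("crate",Q,np.abs(best.fun).mean()); np.save("Q.npy",Q)
v=Q[:2]-P[:2]; a=P[2]; print("crate in stand",v@[np.cos(a),np.sin(a)],v@[-np.sin(a),np.cos(a)],Q[2]-a)
E
```

```text
[0.53171146 0.08195765 1.63703182 0.01062836] [[0.48, -0.1], [-2.62, 0.09], [0.26, 0.04], [0.31, -0.27], [-2.63, 0.5], [0.58, -0.14], [-1.11, -0.91], [0.14, 1.0], [-0.72, -0.71], [0.21, 0.54], [0.06, 0.28], [0.47, -0.38], [0.32, 0.07]]
crate [ 0.54788071 -0.15442086  1.62203339] 0.562737618075177
crate in stand -0.23693037904265554 -0.0004886022510552734 -0.014998432286292163
```

Stand frame is at world (0.532, 0.082), yaw 1.637. The crate sits at stand x = -0.237, y ≈ 0, yaw -0.015, nearly in line already. The bowl, jar and onion are all on the far (+x world) side. I'll check reachability for the push with the tool vertical and tilted.

```bash
cat >> h.py <<'E'
P=np.load("P.npy"); A=P[2]
X=np.array([np.cos(A),np.sin(A),0]);Y=np.array([-np.sin(A),np.cos(A),0]);Z=np.array([0,0,1.])
SGN=1
def ori(t,sgn=None,dyaw=0):
    sgn=SGN if sgn is None else sgn
    R0=R.from_rotvec([0,0,dyaw]).as_matrix()
    d=R0@(np.sin(t)*X-np.cos(t)*Z); y=sgn*(R0@Y); x=np.cross(y,d)
    return R.from_matrix(np.c_[x,y,d]).as_quat()
L=0.168  # finger reach at part opening
def tcp(x,y,z,t):
    """TCP pose so that the front lower edge of fingertips is at stand (x,y,z)"""
    c=P[0]*np.array([1,0,0])+P[1]*np.array([0,1,0])+x*X+y*Y+z*Z
    d=np.sin(t)*X-np.cos(t)*Z; f=np.cos(t)*X+np.sin(t)*Z
    return c-.011*f-L*d
def contact(s,t):
    d=np.sin(t)*X-np.cos(t)*Z; f=np.cos(t)*X+np.sin(t)*Z
    p=np.array(s["tcp_pos"])+.011*f+L*d-[P[0],P[1],0]
    return p@X,p@Y,p[2]
E
python3 - <<'E'
from h import *
for sg in(1,-1):
  for x,z,t in[(-.33,.25,0),(-.33,.05,0),(-.2,.05,0),(-.2,.04,.4),(0,.04,.4),(.1,.05,.4),(.15,.05,.4),(.15,.05,.25)]:
    q=ik(tcp(x,0,z,t),ori(t,sg)); print(sg,x,z,t,None if q is None else np.round(q,2))
E
```

```text
1 -0.33 0.25 0 [ 0.38  0.35  0.01  1.39 -0.    1.41 -2.69]
1 -0.33 0.05 0 [ 0.33  0.51  0.07  1.63 -0.04  1.01 -2.66]
1 -0.2 0.05 0 [ 0.25  0.41 -0.1   1.77  0.05  0.96 -2.94]
1 -0.2 0.04 0.4 [ 0.39  0.56  0.    1.64 -0.39  1.15 -2.48]
1 0 0.04 0.4 [ 0.22  0.45 -0.19  1.83 -0.39  0.95 -2.79]
1 0.1 0.05 0.4 [ 0.13  0.43 -0.31  1.85 -0.36  0.88 -3.  ]
1 0.15 0.05 0.4 [-1.14  0.93  1.35  1.89 -1.31  1.46 -2.43]
1 0.15 0.05 0.25 [ 0.61  0.83 -1.29  1.79  0.67  1.03  2.35]
-1 -0.33 0.25 0 [ 0.67  0.38 -0.39  1.37  0.14  1.42  0.35]
-1 -0.33 0.05 0 [ 0.68  0.54 -0.39  1.61  0.23  1.03  0.28]
-1 -0.2 0.05 0 [ 0.56  0.46 -0.48  1.75  0.25  0.99  0.05]
-1 -0.2 0.04 0.4 [ 0.75  0.62 -0.48  1.63 -0.11  1.11  0.45]
-1 0 0.04 0.4 [ 0.52  0.51 -0.57  1.82 -0.17  0.92  0.18]
-1 0.1 0.05 0.4 [ 0.47  0.53 -0.75  1.83 -0.06  0.85 -0.09]
-1 0.15 0.05 0.4 [ 0.42  0.55 -0.8   1.83 -0.01  0.82 -0.21]
-1 0.15 0.05 0.25 [ 0.36  0.56 -0.85  1.79  0.23  0.89 -0.46]
```

```bash
sed -i 's/^SGN=1/SGN=-1/' h.py; python3 - <<'E'
from h import *
move_gripper(0.4)
move_ptp(tcp(-.325,0,.25,0),ori(0))
servo_line(tcp(-.325,0,.05,0),vel=.12)
wait(.2)
s=sense(); print(s["clock"],s["finger_gap"],s["wrist_force"],contact(s,0))
c=camera("scene"); cv2.imwrite("pics/s1.png",c["frame"][:,:,::-1])
B=cv2.resize(c["frame"][150:300,130:380],None,fx=3.2,fy=3.2,interpolation=cv2.INTER_CUBIC); cv2.imwrite("pics/s1.png",B[:,:,::-1])
c=camera("top"); B=cv2.resize(c["frame"][150:290,255:505],None,fx=3.2,fy=3.2,interpolation=cv2.INTER_CUBIC); cv2.imwrite("pics/t1.png",B[:,:,::-1])
E
```

```text
5.325 0.3962285463683657 [-0.18026998  0.10074938  0.71400006] (np.float64(-0.3250608405696874), np.float64(-0.000114549442031835), np.float64(0.05039920847769558))
```

View pics/s1.png

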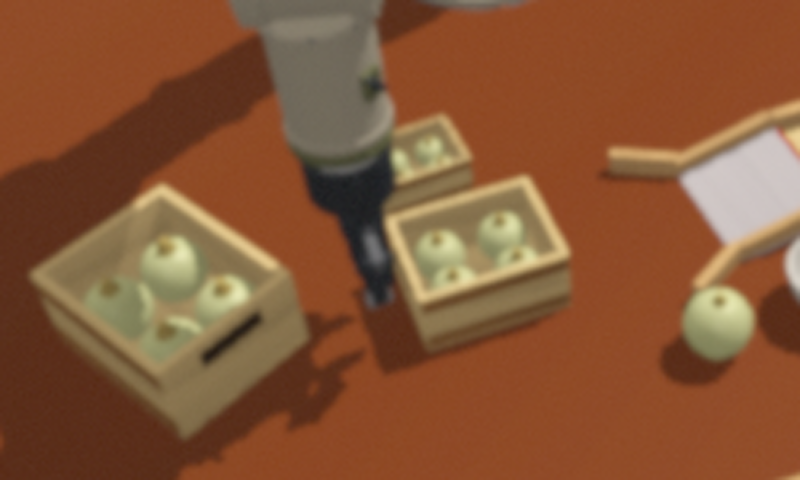

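View pics/t1.png

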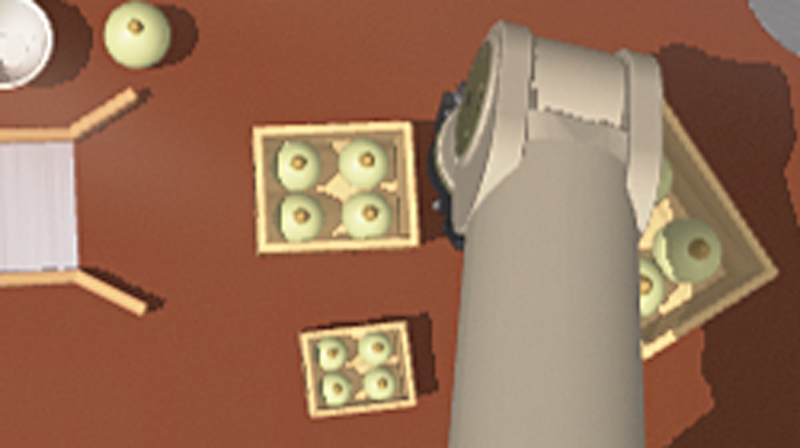

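The fingers stand just behind the middle crate's back wall (t1 crop near (440,190)), clear of the large crate. Now the push on the level, guarded by force.

```bash
cat >> h.py <<'E'
def fx(s,b): return -float((np.array(s["wrist_force"])-b)@X)
E
python3 - <<'E'
from h import *
b=np.mean([sense()["wrist_force"] for _ in range(3)],0); np.save("b0.npy",b)
x=-.325; log=[]
while x<-.19:
    x+=.008; servo_line(tcp(x,0,.05,0),vel=.05)
    s=sense(); F=fx(s,b); log.append((round(contact(s,0)[0]*1e3),round(F,1)))
    if F>15: print("STOP"); break
print(log,s["clock"])
servo_line(tcp(x-.02,0,.06,0),vel=.1)
c=camera("top"); B=cv2.resize(c["frame"][150:290,205:455],None,fx=3.2,fy=3.2,interpolation=cv2.INTER_CUBIC); cv2.imwrite("pics/t2.png",B[:,:,::-1])
E
```

```text
[(-316, 0.8), (-308, 0.4), (-301, 0.7), (-293, 0.9), (-285, 1.5), (-277, 1.6), (-269, 1.1), (-261, 2.3), (-253, 0.8), (-245, 2.0), (-237, 1.4), (-229, 2.1), (-221, 2.0), (-213, 2.2), (-205, 1.6), (-197, 1.3), (-189, 1.5)] 10.6667
```

View pics/t2.png

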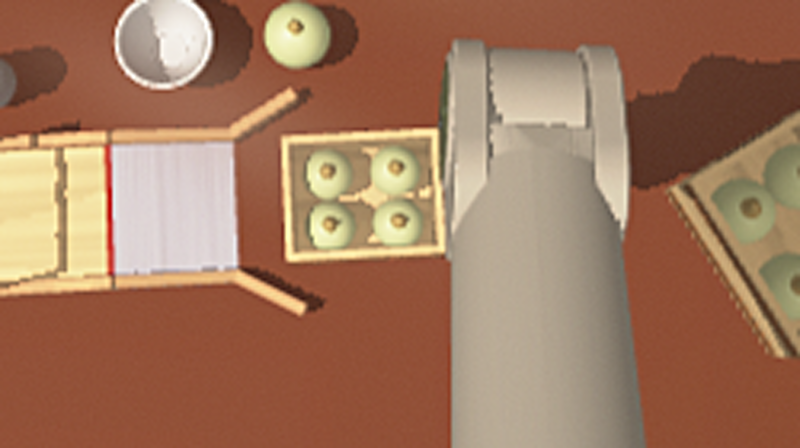

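```bash
cat >> h.py <<'E'
def crate_pose(c,guess):
    from scipy.optimize import least_squares
    best=None
    for d in outline_of(c,"crate"):
        w=px2w(c,d["location"],.06)[:2]
        if np.linalg.norm(w-guess[:2])<.06 and (best is None or np.linalg.norm(w-guess[:2])<best[0]): best=(np.linalg.norm(w-guess[:2]),d["pixels"],d["conf"])
    if best is None: return None
    cn=max(cv2.findContours(best[1].astype(np.uint8),0,1)[0],key=cv2.contourArea)
    def mres(Q):
        x,y,a=Q; pts=np.array([w2px(c,[x+np.cos(a)*sx*.07-np.sin(a)*sy*.055,y+np.sin(a)*sx*.07+np.cos(a)*sy*.055,z]) for sx in(-1,1) for sy in(-1,1) for z in(.002,.07)],np.float32)
        h=cv2.convexHull(pts); return [cv2.pointPolygonTest(h,(float(p[0][0]),float(p[0][1])),True) for p in cn]
    r=least_squares(mres,guess,loss="soft_l1",diff_step=1e-3); Q=r.x
    v=np.array([Q[0]-P[0],Q[1]-P[1],0])
    return v@X,v@Y,Q[2]-A,np.abs(r.fun).mean()
E
python3 - <<'E'
from h import *
c=camera("top"); g=np.array([P[0],P[1]])+X[:2]*-.119
print(crate_pose(c,[*g,A]))
E
```

```text
(np.float64(-0.11856079341992364), np.float64(-0.00016988216577784357), np.float64(0.008175608491000963), np.float64(0.5640973364215345))
```

Centred, with yaw within 0.5°. Now I tilt the tool so the fingertips lead, and push up the ramp, rising with the crate.

```bash
cat >> h.py <<'E'
T=.35
def zprof(x): return float(np.interp(x,[-.02,.035],[.040,.056]))
E
python3 - <<'E'
from h import *
servo_line(tcp(-.225,0,.06,T),frame=ori(T),vel=.08)
servo_line(tcp(-.205,0,.04,T),vel=.08)
b=np.mean([sense()["wrist_force"] for _ in range(3)],0); np.save("b1.npy",b); print(b,sense()["clock"])
x=-.205; log=[]
while x<.02:
    x+=.009; servo_line(tcp(x,0,zprof(x),T),vel=.06)
    s=sense(); F=fx(s,b); log.append((round(contact(s,T)[0]*1e3),round(contact(s,T)[2]*1e3),round(F,1),round(s["wrist_force"][2]-b[2],1)))
    if F>16: print("STOP"); break
print(log,s["clock"])
for n,(r0,r1,c0,c1) in dict(top=(150,290,155,405),scene=(150,290,230,480)).items():
    c=camera(n); B=cv2.resize(c["frame"][r0:r1,c0:c1],None,fx=3.2,fy=3.2,interpolation=cv2.INTER_CUBIC); cv2.imwrite(f"pics/{n}3.png",B[:,:,::-1])
E
```

```text
[ 0.05414807 -0.83004561 -0.4236964 ] 12.7667
[(-195, 40, -0.7, np.float64(0.5)), (-187, 40, -0.3, np.float64(0.6)), (-178, 40, 1.2, np.float64(0.7)), (-169, 40, 0.4, np.float64(0.1)), (-160, 40, -0.4, np.float64(-0.1)), (-151, 40, 1.3, np.float64(0.8)), (-142, 40, 0.3, np.float64(0.4)), (-133, 40, 2.9, np.float64(1.4)), (-124, 40, 3.8, np.float64(0.9)), (-115, 40, 2.6, np.float64(0.9)), (-106, 40, 3.5, np.float64(-0.1)), (-97, 40, 3.1, np.float64(-1.1)), (-88, 40, 2.5, np.float64(-1.2)), (-79, 40, 0.8, np.float64(-0.7)), (-70, 40, 0.9, np.float64(-1.9)), (-61, 40, 0.3, np.float64(-1.8)), (-52, 40, 0.2, np.float64(-1.7)), (-43, 40, 1.2, np.float64(-1.6)), (-34, 40, 1.2, np.float64(-0.5)), (-25, 40, 1.0, np.float64(-1.0)), (-16, 41, 0.5, np.float64(-0.7)), (-7, 44, 1.0, np.float64(-2.8)), (2, 46, 1.0, np.float64(-1.6)), (11, 49, 2.4, np.float64(-1.2)), (20, 52, 2.3, np.float64(0.2))] 20.3
```

View pics/top3.png

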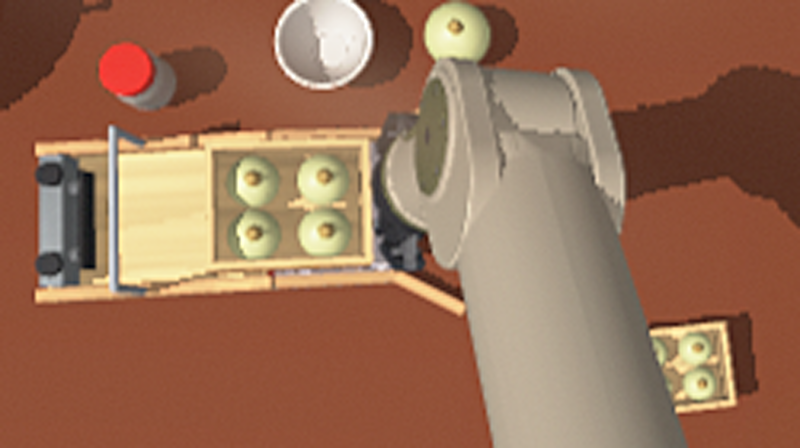

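View pics/scene3.png

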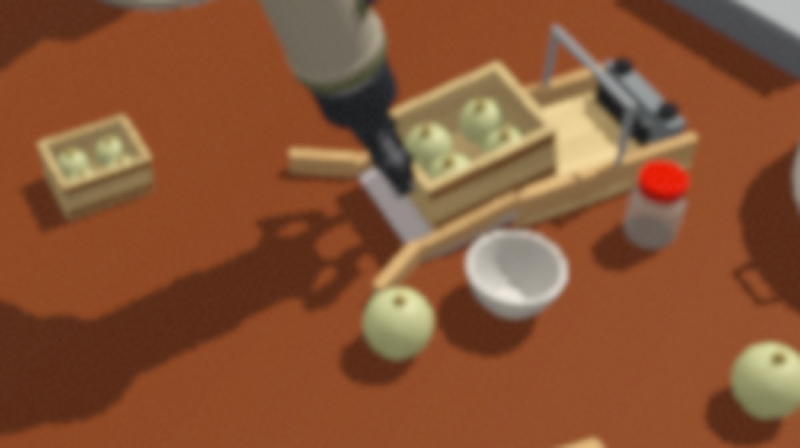

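The crate is between the rails on the ramp with its nose raised (scene3 about (460,150)), and forces are low. I'll go on over the lip.

```bash
python3 - <<'E'
from h import *
b=np.load("b1.npy"); x=.020; log=[]
while x<.1185:
    x+=.006; servo_line(tcp(min(x,.119),0,zprof(x),T),vel=.05)
    s=sense(); F=fx(s,b); k=contact(s,T); log.append((round(k[0]*1e3),round(k[2]*1e3),round(F,1),round(s["wrist_force"][2]-b[2],1)))
    if F>16: print("STOP"); break
print([tuple(map(float,l)) for l in log],s["clock"])
for n,(r0,r1,c0,c1) in dict(top=(150,290,155,405),scene=(150,290,230,480)).items():
    c=camera(n); B=cv2.resize(c["frame"][r0:r1,c0:c1],None,fx=3.2,fy=3.2,interpolation=cv2.INTER_CUBIC); cv2.imwrite(f"pics/{n}4.png",B[:,:,::-1])
E
```

```text
[(25.0, 54.0, 5.0, 1.2), (31.0, 55.0, 6.3, 1.5), (37.0, 56.0, 6.7, 2.4), (42.0, 56.0, 8.4, 4.9), (50.0, 56.0, -0.2, 0.5), (57.0, 56.0, -1.3, 0.7), (63.0, 56.0, -0.7, 0.0), (68.0, 56.0, 0.9, 0.6), (74.0, 56.0, -1.1, 0.9), (80.0, 56.0, -0.4, -0.1), (86.0, 56.0, 0.8, -0.5), (92.0, 56.0, -0.0, 0.2), (98.0, 56.0, 0.9, -1.0), (104.0, 56.0, 0.9, -0.5), (110.0, 56.0, 0.6, -0.8), (116.0, 56.0, 0.2, -0.3), (119.0, 56.0, 0.9, -0.7)] 24.9417
```

View pics/top4.png

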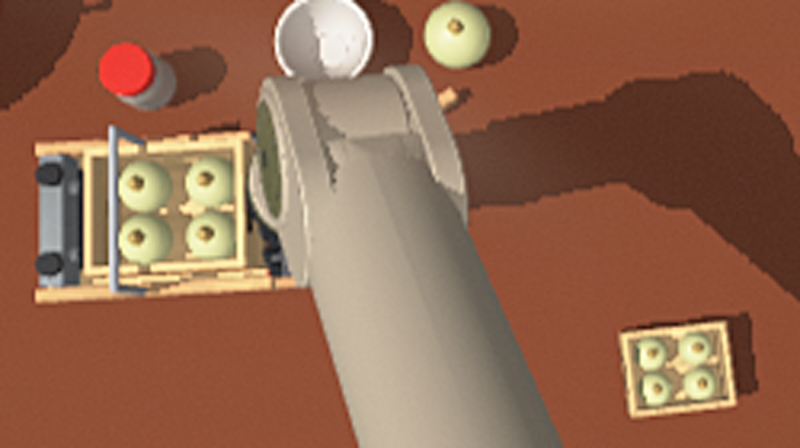

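View pics/scene4.png

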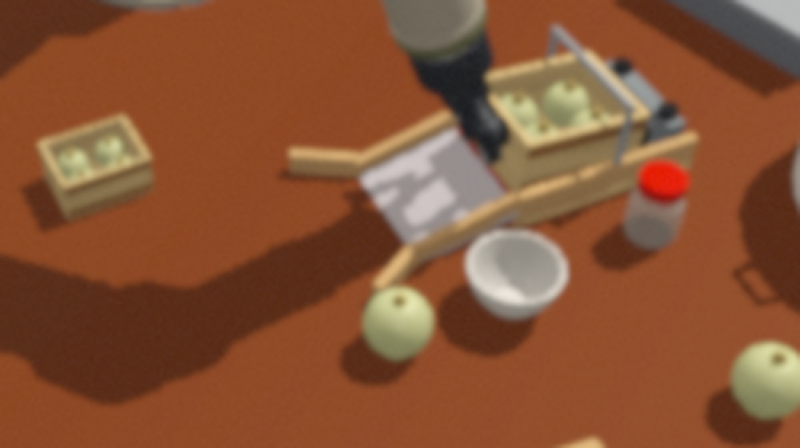

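The crate appears to be over or past the lip and under the hoop (top4 rim from x 85 to 245). I'll lower the push point slightly, then feel for the buffer in small steps.

```bash
python3 - <<'E'
from h import *
servo_line(tcp(.110,0,.056,T),vel=.05); servo_line(tcp(.110,0,.045,T),vel=.05); wait(.1)
b=np.mean([sense()["wrist_force"] for _ in range(1)],0)
bs=[]
for _ in range(5): wait(.02); bs.append(sense()["wrist_force"])
b=np.mean(bs,0); np.save("b2.npy",b); print(b)
x=.110; log=[]
def rd():
    f=[]
    for _ in range(4): wait(.02); f.append(fx(sense(),b))
    return np.mean(f)
hit=0
while x<.160:
    x+=.002 if hit==0 else .001; servo_line(tcp(x,0,.045,T),vel=.03)
    F=rd(); s=sense(); k=contact(s,T); log.append((round(float(k[0])*1e3,1),round(float(F),1)))
    if F>4.5: hit=1
    if F>8.: break
print(log,s["clock"])
np.save("x.npy",x)
for n,(r0,r1,c0,c1) in dict(top=(150,290,155,405),scene=(150,290,230,480)).items():
    c=camera(n); B=cv2.resize(c["frame"][r0:r1,c0:c1],None,fx=3.2,fy=3.2,interpolation=cv2.INTER_CUBIC); cv2.imwrite(f"pics/{n}5.png",B[:,:,::-1])
E
```

```text
[0.01862892 0.63895722 0.02455857]
[(112.1, 0.4), (114.1, 0.5), (116.1, 0.9), (117.9, 1.4), (119.7, 4.1), (121.5, 5.6), (122.6, 5.8), (123.8, 5.2), (125.0, 4.8), (126.1, 4.3), (127.1, 4.8), (128.1, 4.7), (129.1, 4.4), (130.1, 3.8), (131.1, 4.3), (132.1, 4.4), (133.1, 3.9), (134.0, 4.0), (135.1, 3.6), (135.9, 5.0), (136.6, 6.7), (137.1, 8.2)] 32.8917
```

View pics/scene5.png

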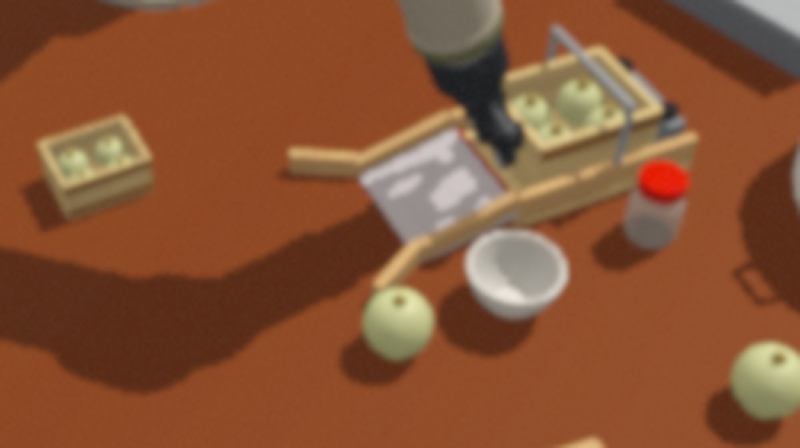

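View pics/top5.png

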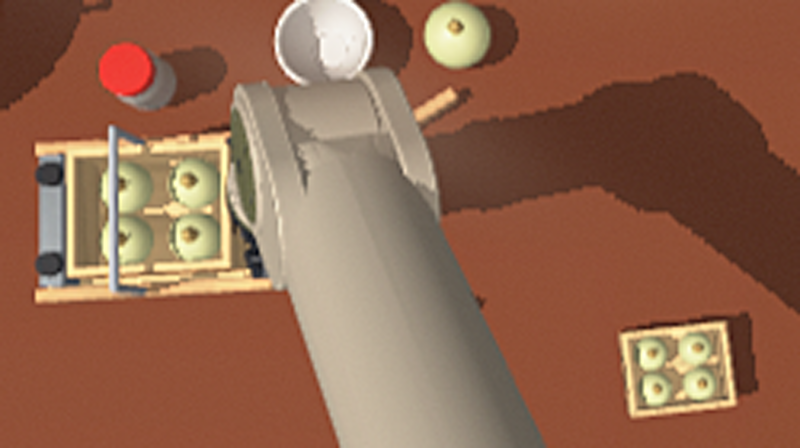

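Steady sliding at about 4 N, then a spring-like rise from xb ≈ 135.5 mm: that is the buffer. Next I press to about 11 N and hold.

```bash
python3 - <<'E'
from h import *
b=np.load("b2.npy"); x=float(np.load("x.npy")); log=[]
def rd(n=4):
    f=[]
    for _ in range(n): wait(.02); f.append(fx(sense(),b))
    return float(np.mean(f))
for _ in range(8):
    F=rd(); log.append((round(float(contact(sense(),T)[0])*1e3,1),round(F,1)))
    if F>10.5: break
    x+=.0006; servo_line(tcp(x,0,.045,T),vel=.02)
np.save("x.npy",x)
print(log)
h=[]
for _ in range(13): wait(.1); h.append(round(fx(sense(),b),1))
print("hold",h,sense()["clock"])
c=camera("scene"); B=cv2.resize(c["frame"][155:225,360:460],None,fx=8,fy=8,interpolation=cv2.INTER_CUBIC); cv2.imwrite("pics/s6.png",B[:,:,::-1])
E
```

```text
[(137.1, 8.2), (137.4, 9.8), (137.7, 10.6)]
hold [11.4, 10.3, 10.5, 11.1, 9.5, 11.0, 10.6, 9.8, 11.4, 10.3, 10.8, 10.7, 10.2] 34.9917
```

View pics/s6.png

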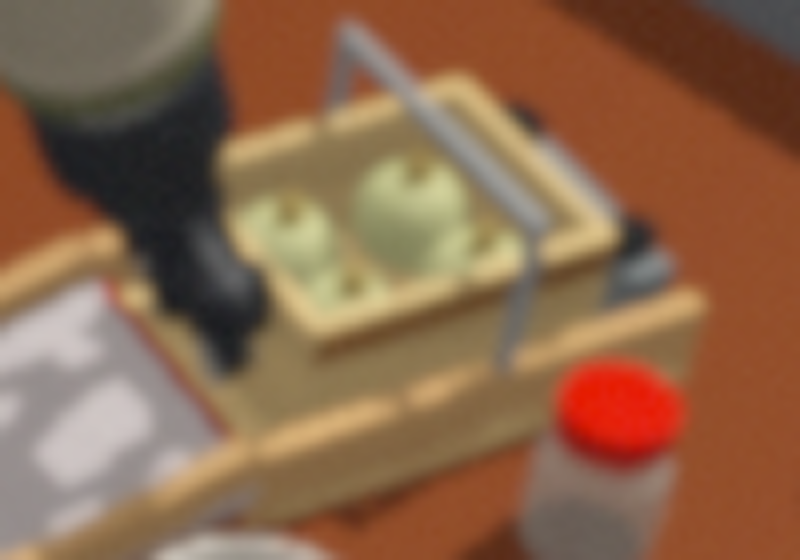

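The crate sits behind the lip against the buffer, held at about 10.6 N. I'll check level by overlaying a level crate model before and after letting go.

```bash
cat > ov.py <<'E'
from h import *
def overlay(xb,name):
    c=camera("scene"); s=8
    B=cv2.resize(c["frame"][155:225,360:460],None,fx=s,fy=s,interpolation=cv2.INTER_CUBIC)[:,:,::-1].copy()
    q=lambda p:tuple(int(round(v)) for v in ((w2px(c,stand_pts(P,p)[0])+.44-[360,155])*s))
    for z in(.016,.086):
        r=[q((x,y,z)) for x,y in((xb,-.055),(xb+.14,-.055),(xb+.14,.055),(xb,.055))]
        for i in range(4): cv2.line(B,r[i],r[(i+1)%4],(255,0,0) if z>.05 else (0,255,0),1,cv2.LINE_AA)
    cv2.imwrite(name,B)
E
python3 - <<'E'
from ov import *
overlay(.1377,"pics/ov6.png")
x=float(np.load("x.npy"))
servo_line(tcp(x-.03,0,.047,T),vel=.04); wait(.3); s=sense(); print(s["wrist_force"],s["clock"])
servo_line(tcp(x-.08,0,.15,T),vel=.1)
servo_line(tcp(x-.2,0,.25,T),vel=.2)
wait(.3); overlay(.1377,"pics/ov7.png"); print(sense()["clock"])
c=camera("top"); B=cv2.resize(c["frame"][150:290,155:405],None,fx=3.2,fy=3.2,interpolation=cv2.INTER_CUBIC); cv2.imwrite("pics/top7.png",B[:,:,::-1])
E
```

```text
[-0.12884148 -0.28708925  0.58737696] 36.2917
38.8667
```

View pics/ov6.png

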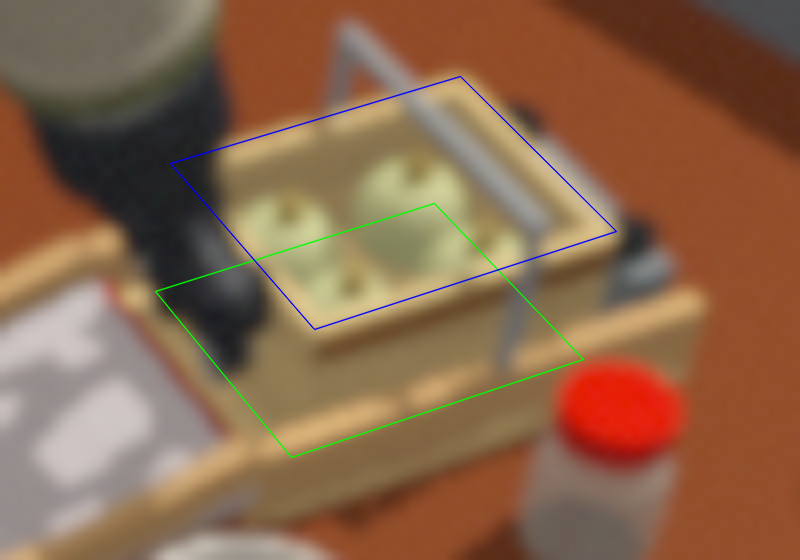

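View pics/ov7.png

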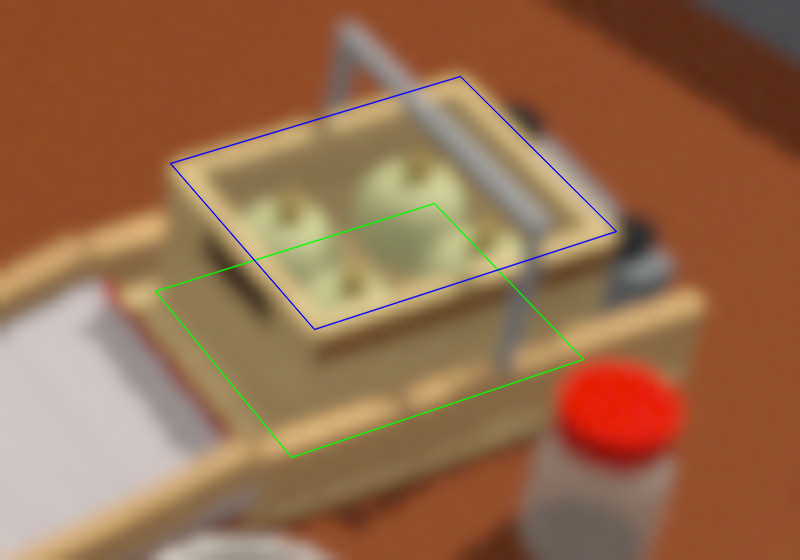

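View pics/top7.png

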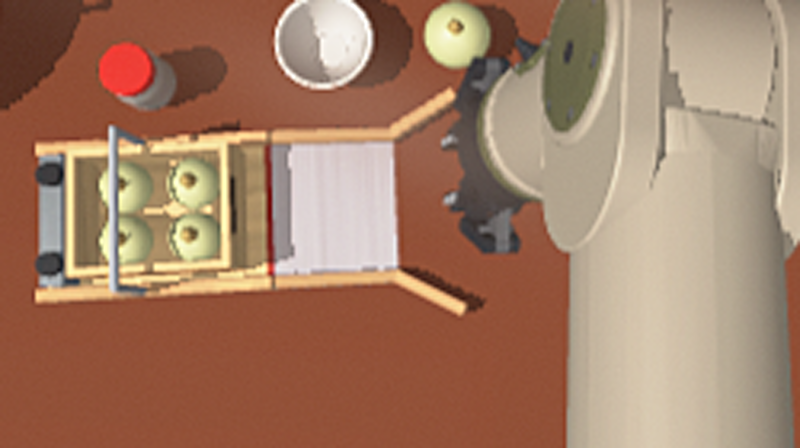

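The level model matches the rim in both views. The crate stayed put after release, and the bowl, jar and onion are at their original pixels. Handing in.

```bash
python3 - <<'E'
from station import *
close_job()
E
```

```text
the job is handed in; nothing more can be done
```

The crate of onions is behind the lip against the buffer, level and released, and I handed the job in just after 39 s on the robot's clock. No verdict is reported.

- **Push:** I pushed the middle-sized crate with part-open fingers along the table, up the ramp and over the lip. The largest push I read was about 8.5 N at the lip. Most readings were taken between short steps, so brief peaks within a step were not measured.
- **Press:** The crate slid at about 4 N until the buffer met it, with the crate's back edge about 135.5 mm up from the ramp's foot. I then held about 10.6 N for 1.3 s, with readings from 9.5 to 11.4 N.
- **Final position:** I backed off and moved clear. A level crate model drawn over the scene picture matched the rim before and after release. It puts the crate's centre at about x = 208 mm, and I saw no spring-back.
- **Bowl, jar and onion:** All three look unmoved in the last top view.
- **Not measured:** The tilt on the ramp and at the end was judged only from the pictures. No check failed or disagreed.

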